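# Switch the ball feeder over to the other jar

### The job

The feeder's seesaw gate is tipped towards one of the two steel jars. Press its raised pad down so that it rocks over to the other side, and only then push the stop's upright tab fully aside so that all three grinding balls run down the other chute into that jar. Do not touch the balls or disturb anything standing around; finish, hands clear, once the balls lie at rest in the jar.

Things in the scene. Friction and masses are not known exactly. Their poses are not given: they have to be found in the camera images.
- feeder: fixed bench-top feeder for grinding balls, sizes in mm: grey base plate 270 x 430 x 12 with a rocking gate in front, a sloping feed channel behind and a steel jar on either side. Origin on the bench below the middle of the gate's pivot; x points away from the robot to the channel, y to the left jar, z up. Base plate: x -50 to +220, y -215 to +215
- channel (a point): middle of the floor of the feed channel's lower end, at feeder x +28, 142 above the bench. The aluminium channel runs back along the feeder's x at y = 0, rising to x +200 (floor 163); 38 wide outside, walls 28 high, highest edge 197 above the bench
- gate (a joint): steel seesaw trough, 44 wide, 170 long (along feeder y). Positive: left end raised, right low, balls go to the right jar; negative: left end low, balls go left. -0.28 to +0.28 rad; top-heavy (0.5 kg): rests at either end, falls over by itself past level. About 1 N down on the raised pad rocks it; balls cannot tip it. Starts tipped either way
- gate_pivot (a point): middle of the gate's pivot, whose axis runs along the feeder's x, 100 above the bench
- pad_left (a point): centre of the top face of the left press pad: flat steel plate on the robot's side of the trough's left end; clear part feeder x -100 to -22, 50 wide (y), 5 thick. This point: feeder x -70, 65 left of the middle and 145 above the bench when raised; 75 and 125 level; 79 and 103 low. The trough's front wall rises 35 above the pad
- pad_right (a point): the same on the gate's right end (feeder y negative)
- stop (a joint): stop in the feed channel: a steel blade at feeder x +89 that slides across the channel to the feeder's +y (left). 0: shut, holds the balls back; 0.045 m: fully out, end stop. Starts within 4 mm of shut. Balls pass from about 0.025 on. Friction about 1.5 N; stays where it is left
- stop_tab (a point): centre of the top of the stop's upright grey tab, 24 (feeder x) x 10 (feeder y) mm; top 237, lower end 182 above the bench, 5 above the channel walls there. Pushing its right (-y) face to the left opens the stop
- jar_left (a point): centre of the inner floor of the left steel jar, 17 above the bench, at feeder y +160; the open jar is 84 outside and 76 inside diameter, 50 high, rim 62 above the bench
- jar_right (a point): the same for the right jar, at feeder y -160
- ball0_center (a point): centre of steel grinding ball 0, 25 mm diameter, about 64 g; the three wait in a row in the feed channel behind the stop (0 the lowest)
- ball0: grinding ball 0 itself; its origin is a point on its surface that turns as it rolls, so use the centre
- ball1_center (a point): centre of steel grinding ball 1, 25 mm diameter, about 64 g; the three wait in a row in the feed channel behind the stop (0 the lowest)
- ball1: grinding ball 1 itself; its origin is a point on its surface that turns as it rolls, so use the centre
- ball2_center (a point): centre of steel grinding ball 2, 25 mm diameter, about 64 g; the three wait in a row in the feed channel behind the stop (0 the lowest)
- ball2: grinding ball 2 itself; its origin is a point on its surface that turns as it rolls, so use the centre
- tube_rack: blue tube rack, 70 x 200 x 88 high (mm); loose; origin at the centre of its underside; to be left alone
- tip_box: teal pipette-tip box with a clear lid, 120 x 85 x 78 high (mm); loose; origin at the centre of its underside; to be left alone
- tip_box2: teal pipette-tip box with a blue lid, 120 x 85 x 78 high (mm); loose; origin at the centre of its underside; to be left alone
- sample_jar: glass jar with a brass-coloured lid, 80 diameter, 130 high, standing on the base plate to the right of the channel (mm); loose; origin at the centre of its underside; to be left alone
- spray_bottle: white spray bottle, 84 diameter, 220 high (mm); loose; origin at the centre of its underside; to be left alone
- screw_cap: blue screw cap, 32 diameter, 14 high, lying in front of the feeder (mm); loose; origin at the centre of its underside; to be left alone
- vial: small amber vial, 24 diameter, 45 high, standing in front of the feeder (mm); loose; origin at the centre of its underside; to be left alone

How it is judged:
On the way, in this order (a step that is already met when the one before it is completed fails the run):
1. the gate is rocked over to its other side while the stop is still shut and the balls wait behind it (((value of joint gate above 0.22 rad and distance of pad_left from where it was at the start of the episode above 0.03 m) or (value of joint gate below -0.22 rad and distance of pad_left from where it was at the start of the episode above 0.03 m)) and value of joint stop below 0.012 m and x of each of ball0_center, ball1_center, ball2_center in the frame of feeder above 0.09 m), for 0.2 s.
2. the stop is pushed open (value of joint stop above 0.033 m), for 0.1 s.
At the end, for the whole second after the job is handed in: Gate over 0.22 rad to the side opposite its start (pad moved over 30 mm), stop open more than 33 of 45 mm, all three balls in the jar under the low end (within 36 mm of its axis, centres under 45 mm above its floor), slower than 0.1 m/s (value of joint stop above 0.033 m and ((value of joint gate above 0.22 rad and distance of pad_left from where it was at the start of the episode above 0.03 m and horizontal distance between each of ball0_center, ball1_center, ball2_center and jar_right below 0.036 m and z of each of ball0_center, ball1_center, ball2_center in the frame of jar_right below 0.045 m) or (value of joint gate below -0.22 rad and distance of pad_left from where it was at the start of the episode above 0.03 m and horizontal distance between each of ball0_center, ball1_center, ball2_center and jar_left below 0.036 m and z of each of ball0_center, ball1_center, ball2_center in the frame of jar_left below 0.045 m)) and linear speed of each of ball0, ball1, ball2 below 0.1 m/s); the robot touches nothing.
It fails at once if a ball is touched by the robot (contact force between any of the fingers, the arm and ball0 above 0.3 N or contact force between any of the fingers, the arm and ball1 above 0.3 N or contact force between any of the fingers, the arm and ball2 above 0.3 N).
It fails at once if a ball is lifted out of the channel (height (world z) of any of ball0_center, ball1_center, ball2_center above 0.21 m).
It fails at once if a bystander is moved more than 20 mm (distance of any of tube_rack, tip_box, tip_box2, sample_jar, spray_bottle, screw_cap, vial from where it was at the start of the episode above 0.02 m).
It fails at once if a bystander is knocked over (angle between any of tube_rack, tip_box, tip_box2, sample_jar, spray_bottle, screw_cap, vial's own z axis and vertical above 0.5 rad).
It also fails if it takes over 48 s, if anything falls off the work surface, if the arm or the gripper's body presses on something with over 40 N, if the wrist force passes 120 N, or if a joint passes its speed limit or range.

### The arm

A 6-joint arm with a two-finger parallel gripper is mounted at the origin on the work surface. World frame = base frame: x ahead of the robot, y to its left, z up, the work surface at z = 0. Lengths are in m, angles in rad, forces in N, time in s.
With the tool pointing down it reaches from about 0.3 to 0.85 m from the base axis. Payload 5.4 kg.
Tool frame: the origin (TCP) lies at the very end of the fingers, on their centre line; the grasp point (between the pads) lies 19 mm behind it; z points along the fingers, y is the line along which they close (so a half turn about z gives the same grasp; the last joint's range is limited). The gripper opens to 85 mm and grips with 20 to 120 N. Pads are 22 mm wide; open, the fingers measure 114 mm over their backs; the gripper's body (76 mm by 85 mm) begins 54 mm behind the grasp point. The pads swing forward as they close: fully open they stand 13 mm farther back than shut.
Start: joints at [-1.555, 0.158, 1.597, -0, 1.386, -0.21], TCP at [0.129, -0.56, 0.231] pointing down, gripper open.
Joint ranges: [-2.91, 2.91], [-0.94, 2.29], [0.18, 2.7], [-1.29, 4.43], [0.17, 2.64], [-3, 3]. Speed limits (rad/s): [2.57, 2.57, 3.14, 3.14, 3.14, 3.14].

### API

Orientations are given as a unit quaternion [w, x, y, z].
In Python, from rig import robot, imaging gives the robot as it stands.
- The arm moves only by the shell command python3 -m jog 'ROWS' [FORCE]. ROWS is a JSON object of lists of equal length, an entry for each row: "angular": the turn, a rotation vector about the tool's x, y, z in degrees, a list of three; "slide": the shift along the tool's x, y, z in cm, a list of three; "fingers": the closure in counts, from 0 (fully open) to 255 (shut). A call has 1 to 12 rows; each row is the pose to reach, as a shift and turn from the pose commanded when the call began, along the tool's axes at that moment; what a row does not reach only later rows make up. A row lasts 1/8 s, in which the tool goes at most 62.5 mm and 10.7 degrees, less where a joint would pass 70% of its speed; a pose out of reach is approached as far as the arm can. A call with a gripper value outside its range is refused whole. The fingers move at their own pace and stop on an object; FORCE is the grip in N (left out, the last holds). Time passes only in rows, so rows that repeat a pose let the fingers close. It gives the time, the measured TCP pose, the force, the opening and the grip force at its end, in the units of the state.
- robot.get_state(): the state, without advancing time (a new reading comes with each control period).
- imaging.capture(name): name is "side" or "top"; returns the picture (400x640x3 uint8, blue, green, red); there is no depth.
- imaging.camera_model(name): a dict with "camera_matrix" (3x3 intrinsics, pixels), "rvec" (rotation vector, rad) and "tvec" (3), from world to camera coordinates, as OpenCV has them. Camera axes: x right, y down, z forward; pixel columns grow to the right and rows downward; lengths in m; the calibration is good to about 2 mm. A picture is of the moment at which its call begins. camera_model takes no time and is no camera call.
- robot.job_done(): hands the job in; it is judged then, once.
The state is a dict: "time": time; "joint_positions": joint angles; "joint_velocities": joint speeds; "effort": joint torques, N m; "tool_pos": TCP position; "orientation": TCP orientation; "contact_force": force on the tool from outside, world axes, zero at the start; "moment": the same for the moment, N m; "gripper_width": finger opening in m; "finger_force": force on a finger pad.
Only numpy, scipy, OpenCV 4.12 (cv2) and the standard library are available. Lean on these libraries where they do the work, as an engineer would, in place of code of your own. Each camera call takes 0.05 s, during which the arm holds its last target. There are 200 camera calls.

## Working session

There is one attempt and no reset: what is moved stays moved. The work goes in short steps, Python scripts to look and compute and a shell command to move; the robot and the scene stay as the last step left them, time stands still between calls to the robot, and variables do not carry over. Pictures are saved under pics/ and viewed, at most 10 in all, crops included, and the job is handed in when it is done.

```bash
mkdir -p pics; python3 - <<'E'
from rig import robot, imaging
import cv2
for n in("side","top"):
    cv2.imwrite(f"pics/{n}0.png",imaging.capture(n)); m=imaging.camera_model(n); print(n,m)
s=robot.get_state();print(s["time"],s["tool_pos"],s["orientation"],s["gripper_width"])
E
```

```text
side {'camera_matrix': array([[432.55751289,   0.        , 307.60984919],
       [  0.        , 432.55751289, 201.11529443],
       [  0.        ,   0.        ,   1.        ]]), 'rvec': array([ 2.12892324, -0.43768914,  0.23342346]), 'tvec': array([-0.49556908,  0.2734131 ,  0.90298766])}
top {'camera_matrix': array([[483.18634359,   0.        , 324.77605534],
       [  0.        , 483.18634359, 197.34971393],
       [  0.        ,   0.        ,   1.        ]]), 'rvec': array([ 2.20785003, -2.1459129 ,  0.09401291]), 'tvec': array([0.00990563, 0.58022632, 1.40529643])}
0.1 [ 0.12870036 -0.55985989  0.23042306] [-8.45519427e-04  9.93634028e-01  1.12652992e-01  7.62944134e-05] 0.08557513931694363
```

View pics/side0.png

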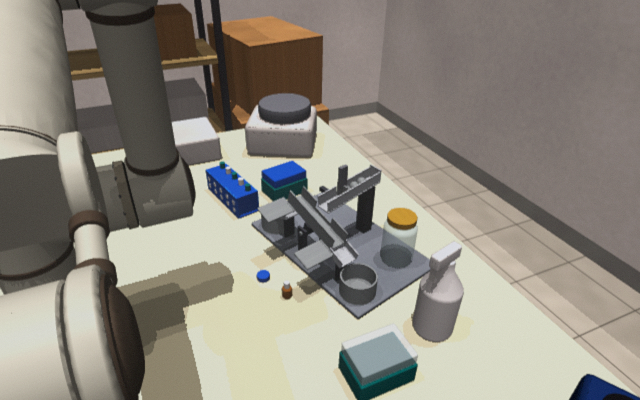

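View pics/top0.png

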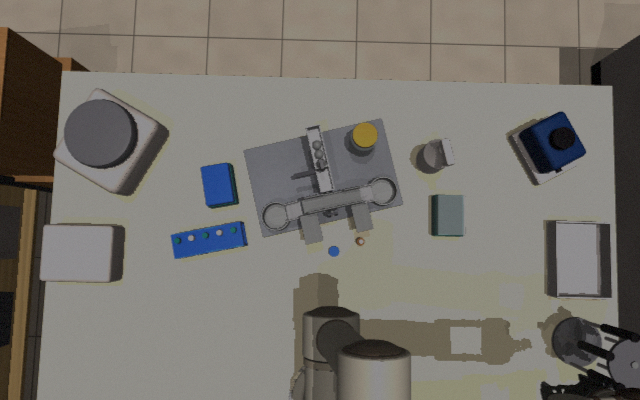

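The gate's left end looks raised in the side view (297,195) and its right end looks low, at the right jar (350,265). The top view gives base plate corners at about (245,150), (382,120), (402,205) and (263,237). I'll fit the feeder pose from these and overlay the model to check it.

```bash
cat > h.py <<'E'
import numpy as np, cv2
from rig import robot, imaging
from scipy.optimize import least_squares
from scipy.spatial.transform import Rotation as R
def proj(n,P):
    m=imaging.camera_model(n); return cv2.projectPoints(np.array(P,float).reshape(-1,1,3),m["rvec"],m["tvec"],m["camera_matrix"],None)[0][:,0]
def ray(n,uv,z):
    m=imaging.camera_model(n); Rm=cv2.Rodrigues(m["rvec"])[0]; c=-Rm.T@m["tvec"]
    d=Rm.T@np.linalg.inv(m["camera_matrix"])@[uv[0],uv[1],1]; return c+d*(z-c[2])/d[2]
def F(p,P):
    P=np.atleast_2d(np.array(P,float)); c,s=np.cos(p[2]),np.sin(p[2])
    return np.c_[p[0]+c*P[:,0]-s*P[:,1],p[1]+s*P[:,0]+c*P[:,1],P[:,2]]
E
python3 - <<'E'
from h import *
C=np.array([[.22,.215,.012],[.22,-.215,.012],[-.05,-.215,.012],[-.05,.215,.012]])
uv=np.array([[245,150],[382,120],[402,205],[263,237]],float)
f=lambda p:(proj("top",F(p,C))-uv).ravel()
r=least_squares(f,[.6,0,0.2]);p=r.x;print(p,r.fun)
np.save("p.npy",p)
pts=dict(chan=[.028,0,.142],padL=[-.07,.065,.145],padR=[-.07,-.079,.103],jarL=[0,.16,.062],jarR=[0,-.16,.062],tab=[.089,0,.237],b0=[.11,0,.165])
for n,(x0,y0,w,h) in dict(side=(230,140,220,165),top=(225,90,200,150)).items():
    im=cv2.imread(f"pics/{n}0.png"); k=3.6; im=cv2.resize(im[y0:y0+h,x0:x0+w],None,fx=k,fy=k,interpolation=cv2.INTER_CUBIC)
    im=cv2.convertScaleAbs(im,alpha=1.4)
    for q,c in [(C,(0,0,255)),(list(pts.values()),(0,255,0))]:
        for u in proj(n,F(p,q)): cv2.drawMarker(im,tuple(int(v) for v in (u-[x0,y0])*k),c,0,12,1)
    cv2.imwrite(f"pics/{n}1.png",im)
for k,v in pts.items(): print(k,F(p,v)[0])
for n,uv in dict(cap=(334,251),vial=(360,241)).items(): print(n,ray("top",uv,.014 if n=="cap" else .045))
E
```

```text
[0.55777637 0.01207566 0.24928874] [-1.30777841 -0.30282567  0.60911287 -0.98178016  1.34634241  0.75407498
 -0.64617522  0.43797727]
chan [0.58491084 0.01898367 0.142     ]
padL [0.47390374 0.05779636 0.145     ]
padR [ 0.50943067 -0.08175234  0.103     ]
jarL [0.51830201 0.16712976 0.062     ]
jarR [ 0.59725073 -0.14297844  0.062     ]
tab [0.64402522 0.03403327 0.237     ]
b0 [0.66437607 0.03921428 0.165     ]
cap [ 0.42238084 -0.00534265  0.014     ]
vial [ 0.45403373 -0.0792115   0.045     ]
```

View pics/side1.png

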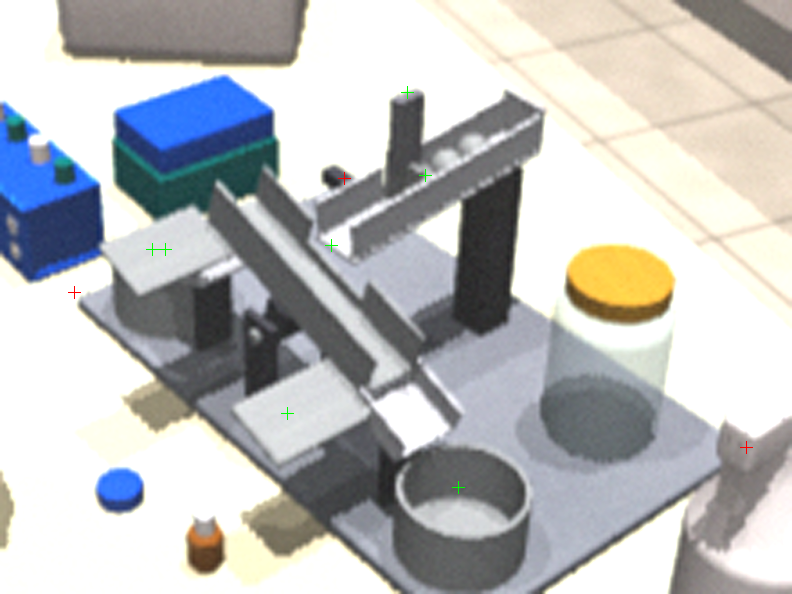

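View pics/top1.png

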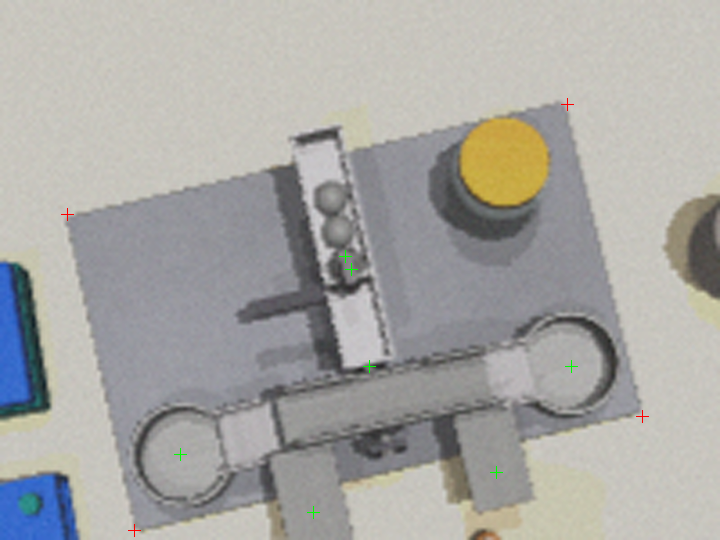

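Overlay: the left pad is raised at the predicted height, the right end is low, and the jars, tab and channel all match within about 5 mm. So the gate is positive, and the job is to press the left pad. I'll refine the fit with the jar rims and tab, then compute the moves.

```bash
cat >> h.py <<'E'
def slide(p,P):
    s=robot.get_state(); q=s["orientation"]; Rm=R.from_quat([q[1],q[2],q[3],q[0]])
    return np.round(Rm.inv().apply(F(p,P)-s["tool_pos"])*100,2)
E
python3 - <<'E'
from h import *
C=np.array([[.22,.215,.012],[.22,-.215,.012],[-.05,-.215,.012],[-.05,.215,.012],[0,.16,.062],[0,-.16,.062],[.028,0,.142]])
uv=np.array([[245,150],[382,120],[402,205],[263,237],[275.8,216.4],[381.9,191.1],[326.7,191.7]],float)
S=np.array([[0,-.16,.062],[.089,0,.237]]); us=np.array([[358.6,276.1],[343.1,166.4]])
f=lambda p:np.r_[(proj("top",F(p,C))-uv).ravel(),(proj("side",F(p,S))-us).ravel()]
r=least_squares(f,np.load("p.npy"),loss="soft_l1");p=r.x;print(p,np.round(f(p),1).reshape(-1,2).tolist()); np.save("p.npy",p)
print(slide(p,[[-.08,.067,.28],[-.08,.067,.16],[-.08,.072,.11]]), R.from_quat(np.roll(robot.get_state()["orientation"],-1)).as_euler("zyx",degrees=True))
E
```

```text
[0.55831545 0.01177736 0.25390415] [[-1.5, -0.1], [0.3, -1.4], [1.4, 0.2], [-0.4, 0.6], [-0.4, -0.2], [1.8, 0.3], [1.0, -0.1], [-0.8, -0.9], [0.2, -0.8]]
[[ 46.48 -52.58  -4.85]
 [ 46.48 -52.56   7.15]
 [ 46.47 -53.05  12.15]] [-1.29365461e+01 -2.22783961e-03 -1.79902742e+02]
```

```bash
python3 -m jog '{"angular":[[0,0,0],[0,0,0],[0,0,0],[0,0,0],[0,0,0],[0,0,0],[0,0,0],[0,0,0],[0,0,0],[0,0,0],[0,0,0],[0,0,0]],"slide":[[3,-3,-3],[7,-7,-5],[11,-11.5,-5],[15,-16,-5],[19,-20.5,-5],[23,-25,-5],[27,-30,-5],[31,-34.5,-5],[35,-39,-5],[39,-43.5,-5],[43,-48,-5],[46.5,-52.5,-5]],"fingers":[255,255,255,255,255,255,255,255,255,255,255,255]}' 40
python3 - <<'E'
from h import *
p=np.load("p.npy");print(slide(p,[[-.08,.067,.28],[-.08,.067,.16],[-.08,.072,.11]]))
im=imaging.capture("side");cv2.imwrite("pics/side2.png",cv2.resize(im[90:310,180:460],None,fx=2.5,fy=2.5))
E
```

```text
time: 1.6
tool_pos: [0.4649, 0.0575, 0.281]
orientation: [0.0, 0.994, 0.113, -0.0]
contact_force: [0.2, 0.1, 0.2]
gripper_width: -0.0001
finger_force: 0.0
[[-0.1   0.08  0.1 ]
 [-0.1   0.07 12.1 ]
 [-0.11 -0.43 17.1 ]]
```

View pics/side2.png

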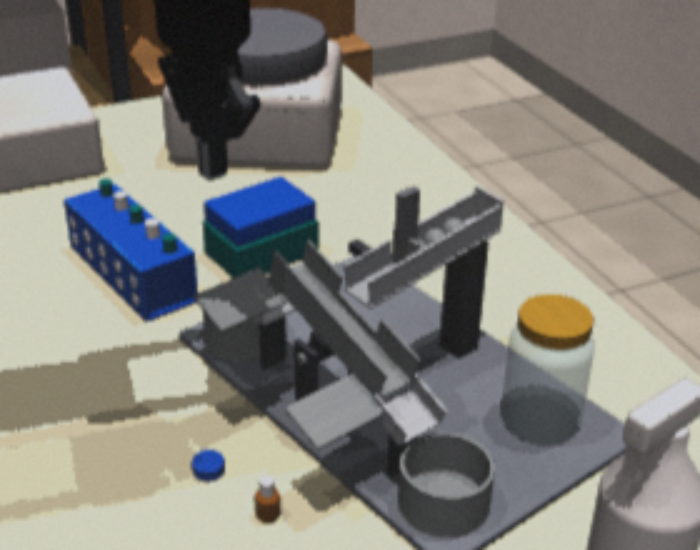

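The fingers are shut above the left pad, with the tip at (213,172) in the crop, i.e. (265,159) in the full image. Next I press down in steps.

```bash
python3 -m jog '{"angular":[[0,0,0],[0,0,0],[0,0,0],[0,0,0],[0,0,0],[0,0,0],[0,0,0],[0,0,0],[0,0,0]],"slide":[[0,0,5],[0,0,9],[0,0,12],[0,0,13.5],[0,-0.2,14.5],[0,-0.3,15.5],[0,-0.4,16.3],[0,-0.4,17],[0,-0.4,17]],"fingers":[255,255,255,255,255,255,255,255,255]}'
python3 - <<'E'
from h import *
print(robot.get_state()["contact_force"])
im=imaging.capture("side");cv2.imwrite("pics/side3.png",cv2.resize(im[90:310,180:460],None,fx=2.5,fy=2.5))
E
```

```text
time: 2.78
tool_pos: [0.4631, 0.0593, 0.1108]
orientation: [-0.0, 0.994, 0.113, -0.0]
contact_force: [-0.3, -0.4, -0.0]
gripper_width: 0.0004
finger_force: 0.0
[-0.32906049 -0.43818089 -0.03836152]
```

View pics/side3.png

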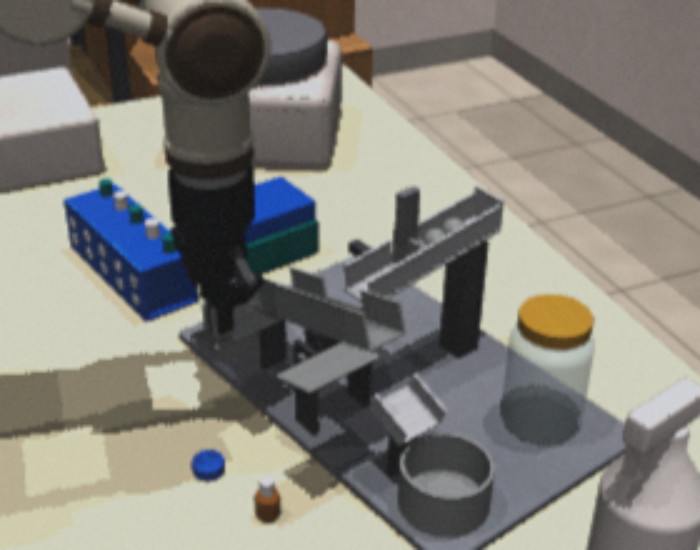

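The gate has rocked over: the right pad (330,365) is now raised and the left end is low. I'll rise and wait to settle, then plan the tab push.

```bash
python3 -m jog '{"angular":[[0,0,0],[0,0,0],[0,0,0],[0,0,0],[0,0,0],[0,0,0]],"slide":[[0,0,-4],[0,0,-9],[0,0,-14],[0,0,-19],[0,0,-19],[0,0,-19]],"fingers":[255,255,255,255,255,255]}'
python3 - <<'E'
from h import *
p=np.load("p.npy");print(slide(p,[[.089,-.045,.30],[.089,-.045,.203],[.089,-.0195,.203],[.089,.022,.203]]))
im=imaging.capture("side");cv2.imwrite("pics/side4.png",cv2.resize(im[90:310,180:460],None,fx=2.5,fy=2.5))
E
```

```text
time: 3.58
tool_pos: [0.4633, 0.0593, 0.301]
orientation: [-0.0, 0.994, 0.113, -0.0]
contact_force: [0.1, 0.0, -1.0]
gripper_width: -0.0003
finger_force: 0.0
[[17.22 11.    0.1 ]
 [17.22 11.    9.8 ]
 [17.15  8.46  9.8 ]
 [17.03  4.31  9.8 ]]
```

View pics/side4.png

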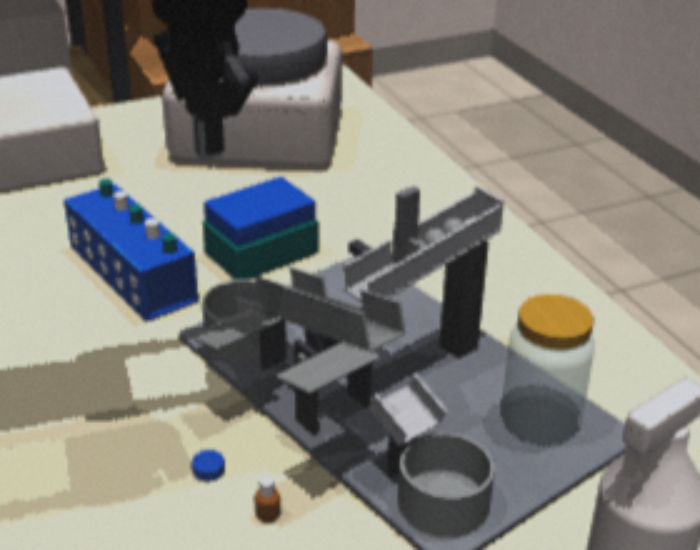

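The gate stays tipped left (left pad low at (225,335)), the tab is at (405,220), and the balls are still in the channel. I'll move over to the tab's right side and lower.

```bash
python3 -m jog '{"angular":[[0,0,0],[0,0,0],[0,0,0],[0,0,0],[0,0,0],[0,0,0],[0,0,0],[0,0,0],[0,0,0]],"slide":[[3,3,0],[7,6,0],[11,9,0],[15,11.5,0],[17.2,11.5,0],[17.2,11.5,3],[17.2,11.5,6],[17.2,11.5,9.8],[17.2,11.5,9.8]],"fingers":[255,255,255,255,255,255,255,255,255]}'
python3 - <<'E'
from h import *
p=np.load("p.npy");print(slide(p,[[.089,-.0195,.203],[.089,.022,.203]]))
a=imaging.capture("side")[100:300,280:460];b=imaging.capture("top")[100:300,240:420]
cv2.imwrite("pics/b5.png",cv2.resize(np.hstack([a,b]),None,fx=2.2,fy=2.2))
E
```

```text
time: 4.75
tool_pos: [0.6534, -0.0136, 0.1974]
orientation: [-0.002, 0.994, 0.113, -0.005]
contact_force: [-0.7, 0.3, -0.3]
gripper_width: -0.0001
finger_force: 0.0
[[ 0.24 -2.91 -0.55]
 [ 0.13 -7.06 -0.53]]
```

View pics/b5.png

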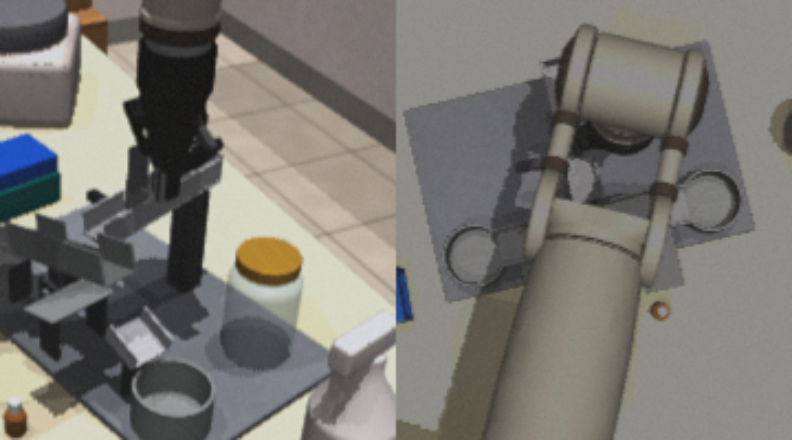

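The fingers hang just to the right of the tab (finger about (165,190), tab (137,165) in the left crop), clear of the channel. Now I push it left.

```bash
python3 -m jog '{"angular":[[0,0,0],[0,0,0],[0,0,0],[0,0,0],[0,0,0],[0,0,0],[0,0,0],[0,0,0],[0,0,0],[0,0,0]],"slide":[[0.2,-1,-0.4],[0.2,-2,-0.4],[0.2,-3,-0.4],[0.2,-3.8,-0.4],[0.2,-4.6,-0.4],[0.2,-5.4,-0.4],[0.2,-6.2,-0.4],[0.2,-6.8,-0.4],[0.2,-7.1,-0.4],[0.2,-7.1,-0.4]],"fingers":[255,255,255,255,255,255,255,255,255,255]}'
python3 - <<'E'
from h import *
p=np.load("p.npy");s=robot.get_state();print(s["contact_force"],slide(p,[[.089,.022,.203]]))
a=imaging.capture("side")[100:300,280:460];b=imaging.capture("top")[100:300,240:420]
cv2.imwrite("pics/b6.png",cv2.resize(np.hstack([a,b]),None,fx=2.2,fy=2.2))
E
```

```text
time: 6.1
tool_pos: [0.6428, 0.0558, 0.2071]
orientation: [-0.0, 0.994, 0.113, -0.0]
contact_force: [0.2, -0.3, -0.1]
gripper_width: -0.0002
finger_force: 0.0
[ 0.18264979 -0.2665192  -0.14376415] [[-0.39 -0.05  0.41]]
```

View pics/b6.png

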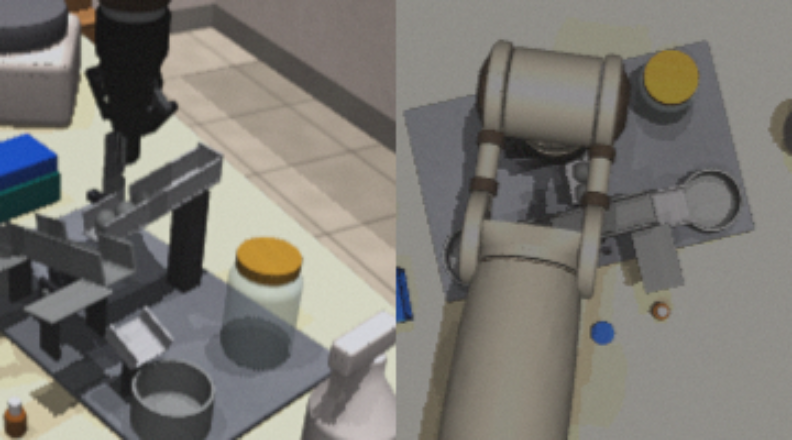

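The stop is open, with the tab now beside the finger at (115,150) and the last ball leaving the channel at (105,218). I'll push a few mm more towards the end stop for margin, then back off, rise clear and check.

```bash
python3 -m jog '{"angular":[[0,0,0],[0,0,0],[0,0,0]],"slide":[[0,-0.2,0],[0,-0.3,0],[0,-0.3,0]],"fingers":[255,255,255]}'
python3 -m jog '{"angular":[[0,0,0],[0,0,0],[0,0,0],[0,0,0],[0,0,0],[0,0,0],[0,0,0],[0,0,0],[0,0,0],[0,0,0],[0,0,0],[0,0,0]],"slide":[[0,1,0],[0,2,0],[0,2,-4],[0,2,-9],[0,4,-10],[-5,6,-10],[-10,8,-10],[-15,10,-10],[-19,13,-10],[-23,16,-10],[-26,20,-10],[-26,20,-10]],"fingers":[255,255,255,255,255,255,255,255,255,255,255,255]}'
python3 - <<'E'
from h import *
p=np.load("p.npy")
a=imaging.capture("side")[100:300,260:420];b=imaging.capture("top")[100:260,230:420]
for y in(0,.033,.045):print(y,(proj("side",F(p,[.089,y,.237]))-[260,100])*2.2)
b=cv2.copyMakeBorder(b,0,40,0,0,cv2.BORDER_CONSTANT)
cv2.imwrite("pics/b7.png",cv2.resize(np.hstack([a,b]),None,fx=2.2,fy=2.2))
E
```

```text
time: 6.58
tool_pos: [0.6422, 0.0582, 0.2072]
orientation: [0.0, 0.994, 0.113, -0.0]
contact_force: [-0.3, -1.3, -0.7]
gripper_width: -0.0002
finger_force: 0.6
time: 8.07
tool_pos: [0.4319, -0.1978, 0.3065]
orientation: [-0.0, 0.994, 0.11, -0.001]
contact_force: [0.3, -1.0, 0.1]
gripper_width: 0.0001
finger_force: 0.0
0 [[183.32076583 144.42275262]]
0.033 [[162.96954755 132.57345038]]
0.045 [[155.77943219 128.38707447]]
```

View pics/b7.png

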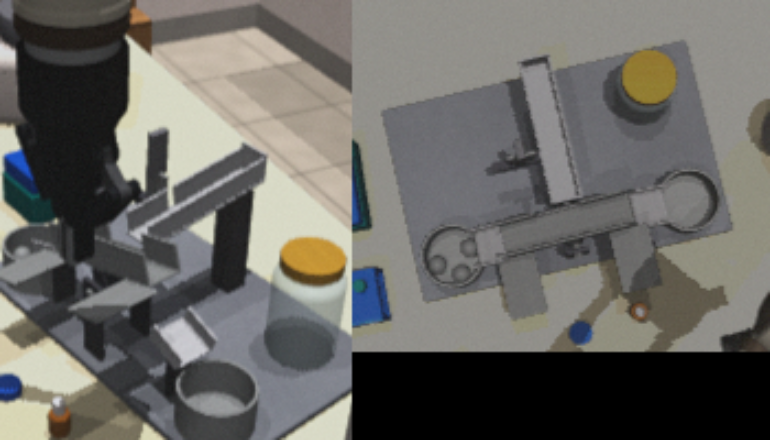

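All three balls lie in the left jar (about (440,265), (460,270) and (468,248)). The tab top at (157,131) puts the stop at about 43 mm, the gate is down on the left, and the hand is clear.

```bash
python3 -m jog '{"angular":[[0,0,0],[0,0,0],[0,0,0],[0,0,0],[0,0,0],[0,0,0],[0,0,0],[0,0,0],[0,0,0],[0,0,0],[0,0,0],[0,0,0]],"slide":[[0,0,0],[0,0,0],[0,0,0],[0,0,0],[0,0,0],[0,0,0],[0,0,0],[0,0,0],[0,0,0],[0,0,0],[0,0,0],[0,0,0]],"fingers":[255,255,255,255,255,255,255,255,255,255,255,255]}'
python3 -c "
from rig import robot, imaging
import cv2
a=imaging.capture('top');b=imaging.capture('top');print(cv2.absdiff(a,b)[200:235,260:295].max())
print(robot.job_done())"
```

```text
time: 9.68
tool_pos: [0.4336, -0.1949, 0.3073]
orientation: [0.0, 0.994, 0.113, 0.0]
contact_force: [-0.6, -0.3, 0.5]
gripper_width: -0.0001
finger_force: 0.0
9
the job is handed in; nothing more can be done
None
```

I rocked the gate over to the left, then pushed the stop open to about 43 of 45 mm; all three balls lay in the left jar with the hand clear, and the job was handed in at about 10 s (no verdict was returned).

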